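# Hang the loaded mould carrier level on the drying stand

## Robot

A 7-joint arm with a two-finger parallel gripper is mounted at the origin on the work surface. World frame = base frame: x ahead of the robot, y to its left, z up, the work surface at z = 0. Lengths are in m, angles in rad, forces in N, time in s.
With the tool pointing down it reaches from about 0.425 to 0.95 m from the base axis. Payload 16.7 kg.
Tool frame: the origin (TCP) lies at the centre of the arm's flange, where the gripper is bolted on; the fingertips stand 199 mm ahead of it and the grasp point (between the pads) lies 180 mm ahead of it; x points along the fingers, y is the direction in which the jaws open and shut, and the axes are right-handed (so a half turn about x gives the same grasp; the last joint's range is limited). The gripper opens to 94 mm and grips with 3 to 60 N. Pads are 16 mm wide; open, the fingers measure 119 mm over their backs; the gripper's body (75 mm by 177 mm) begins 78 mm behind the grasp point.
Start: joints at [0.958, 0.426, 0.074, 1.606, -0.034, 1.111, -0.067], TCP at [0.302, -0.604, 0.405] pointing down, gripper open.
Joint ranges: [-2.85, 2.85], [-0.5, 2.14], [-1.23, 1.37], [0.21, 2.46], [-1.02, 4.16], [0.16, 2.05], [-2.73, 2.73]. Speed limits (rad/s): [1.89, 1.89, 2.39, 2.39, 3.01, 3.01, 3.01].

## Interface

Orientations are given as a unit quaternion [x, y, z, w].
In Python, from rig import * gives the robot as it stands.
- The arm moves only by the tool move_arm, never from a script. Its argument "motion" is a list of rows, each an object of numbers: "wx", "wy", "wz": the turn, a rotation vector about the world's x, y, z in units of 180 degrees (1.0 is 180 degrees); "tx", "ty", "tz": the shift along the world's x, y, z in units of 150 mm (1.0 is 150 mm); "claw": the opening, from 0 (shut) to 1 (fully open). A call has exactly 5 rows; each row is the pose to reach, as a shift and turn from the pose commanded when the call began, turning the shorter way round; what a row does not reach only later rows make up. A row lasts 1/10 s, in which the tool goes at most 50 mm and 8.59 degrees, less where a joint would pass 70% of its speed; a pose out of reach is approached as far as the arm can. A call with a number of a shift or a turn outside -1 to 1 is refused whole. A call with a gripper value outside its range is refused whole. The fingers move at their own pace and stop on an object; the grip force is fixed at half the most. Time passes only in rows, so rows that repeat a pose let the fingers close, or fill a call up. It gives the time, the measured TCP pose, the force and the opening at its end, in the units of the state.
- state(): the state, without advancing time (a new reading comes with each control period).
- snapshot(name): name is "scene" or "top"; returns a dict with "frame" (420x560x3 uint8, red, green, blue), "mtx" (3x3 intrinsics, pixels), "dist" ([k1, k2, p1, p2, k3] as OpenCV has them; the pictures are not rectified), "extrinsics" (4x4, takes a point from camera to world coordinates). Camera axes: x right, y up, looking along -z (the intrinsics and any distortion apply to the point x, -y, -z); pixel columns grow to the right and rows downward; lengths in m; the calibration is good to about 2 mm. A picture is of the moment at which its call begins. There is no depth.
- sign_off(): hands the job in, once; it reports no verdict.
The state is a dict: "time": time; "joint_pos": joint angles; "qd": joint speeds; "tau": joint torques, N m; "eef_pos": TCP position; "tool_rot": TCP orientation; "force": force on the tool from outside, world axes, zero at the start; "moment": the same for the moment, N m; "grip_width": opening from 0.0 (shut) to 1.0 (fully open).
Only numpy, scipy, OpenCV 4.12 (cv2) and the standard library are available. Lean on these libraries where they do the work, as an engineer would, in place of code of your own. Each camera call takes 0.05 s, during which the arm holds its last target.

## Task

Hang the mould carrier, with its two moulds in place, on the drying stand's peg by the one hole that lets it hang level. Push the hole over the nose of the peg, press the sprung sleeve back gently until the web is past the nose but never onto its hard stop, let the carrier down into the neck so that the sleeve holds it there, and let go. Feel your way: the peg is not exactly where it should be and must never be pressed with more than about 20 N, and the other things on the bench stay where they are.

Things in the scene. Friction and masses are not known exactly. Their poses are not given: they have to be found in the camera images.
- carrier: Aluminium mould carrier, 370 g without moulds, standing on the bench: open tray 42 mm (own x) by 211 mm (y), walls 12 mm high, floor 2.5 mm thick, with an upright web along its centre line. End pockets for the moulds are centred at y = +85 and -85 mm. Origin: centre of the underside, z up. The shape is the same either way round.
- mid_hole (a point): Centre of the middle one of five round 16 mm holes in the carrier's web, 60 mm above the underside. The holes go through along own x, at y = -48, -24, 0, 24, 48 mm, all at one height. Axes as the carrier's.
- web_top (a point): Middle of the web's top edge, 95 mm above the carrier's underside. The web is 6 mm thick (x) and 134 mm long (y). Grip only its top 16 mm, so that the fingers stay clear of the peg and sleeve; gripping above the chosen hole balances the load.
- steel_mould: Steel mould block, 34 x 34 x 20 mm, 181 g, loose in one end pocket of the carrier (which end varies) with 1 mm play. Origin: centre of its underside.
- plastic_mould: Grey plastic mould block, 34 x 34 x 8 mm, 20 g, loose in the other end pocket. Origin: centre of its underside.
- stand: Fixed drying stand: dark base 120 x 160 x 12 mm, aluminium post 30 x 30 mm, grey clamp block (top 176 mm high, front face at own x = -15 mm) holding a level steel peg that points along own -x, towards the robot. Origin: on the bench on the post's axis; x away from the robot, y left, z up.
- peg_nominal (a point): Where the peg should be: on its axis, 170 mm high, at the back shoulder of its nose. Axes as the stand's. The peg is set by hand: its true place differs by up to 14 mm in x, 3 mm in y, 4 mm in height; see or feel it. Along x from the shoulder: 13 mm thick to -5 mm, cone to 4 mm thick at the tip at -17 mm; behind it, a 6 mm thick neck, and from +3 mm the sleeve.
- sleeve (a joint): How far the black sprung sleeve (20 mm across, flat front) is pushed back along own x, m: 0 free, 0.008 hard stop; force 2 N + 800 N/m. The web must push it 3 mm to pass the nose; past 7.5 mm (8 N) it is on its stop: too far. Seated: the hole rests on the neck, its centre 5 mm below the peg's axis, and the sleeve (at about 0.003) presses the web on the shoulder.
- beaker: Bystander, to be left alone: tall glass beaker, 86 mm across, 120 mm high. Origin: centre of its underside.
- small_beaker: Bystander, to be left alone: smaller glass beaker, 68 mm across, 90 mm high. Origin: centre of its underside.
- tape: Bystander, to be left alone: roll of cream tape lying flat, 100 mm across, 24 mm high. Origin: centre of its underside.
- marker: Bystander, to be left alone: black marker pen lying flat, 135 x 15 x 13 mm. Origin: centre of its underside.
- weigh_dish: Bystander, to be left alone: square white weighing dish, 70 x 70 x 14 mm. Origin: centre of its underside.
- spray: Bystander, to be left alone: white spray bottle, 74 mm across, 195 mm high. Origin: centre of its underside.
- wash_bottle: Bystander, to be left alone: white bottle with red cap, 60 mm across, 150 mm high. Origin: centre of its underside.
Mind the look-alikes: they are no part of the job. What is shaped like the stand but orange is not meant. Several things look just like the plastic_mould: the one meant starts farthest to the robot's left.

How it is judged:
On the way, in this order (a step that is already met when the one before it is completed fails the run):
1. the carrier is lifted clear of the bench (height (world z) of carrier above 0.05 m), for 0.2 s.
2. the carrier has pushed the sleeve back far enough for the web to pass the nose (value of joint sleeve above 0.0025 m and contact force between carrier and stand above 1 N), for 0.1 s.
At the end, for the whole second after the job is handed in: The carrier hangs at rest on the peg's neck, within 0.10 rad of level, web between nose and sleeve (sleeve pushed back 1.5 to 5.5 mm), underside 96 to 114 mm above the bench, 44 to 82 mm in front of the post's axis, carried with over 2 N, both moulds in their pockets (within 95 mm) (angle between carrier's own z axis and vertical below 0.1 rad and value of joint sleeve between 0.0015 and 0.0055 m and z of carrier in the frame of stand between 0.096 and 0.114 m and x of carrier in the frame of stand between -0.082 and -0.044 m and contact force between carrier and stand above 2 N and distance between each of steel_mould, plastic_mould and carrier below 0.095 m and linear speed of carrier below 0.02 m/s and angular speed of carrier below 0.15 rad/s); the robot touches nothing.
It fails at once if the sleeve is run onto its hard stop (pushed back more than 7.5 mm) (value of joint sleeve above 0.0075 m).
It fails at once if the carrier is pressed against the stand with more than 25 N (contact force between carrier and stand above 25 N).
It fails at once if the robot pushes on the stand with more than 25 N (contact force between any of the fingers, the arm and stand above 25 N).
It fails at once if a bystander is moved by more than 30 mm (distance of any of beaker, small_beaker, tape, marker, weigh_dish, spray, wash_bottle from where it was at the start of the episode above 0.03 m).
It also fails if it takes over 70 s, if anything falls off the work surface, if the arm or the gripper's body presses on something with over 40 N, if the wrist force passes 120 N, or if a joint passes its speed limit or range.

## Working session

There is one attempt and no reset: what is moved stays moved. The work goes in short steps, Python scripts to look and compute and a tool call to move; the robot and the scene stay as the last step left them, time stands still between calls to the robot, and variables do not carry over. Pictures are saved under pics/ and viewed, and the job is handed in when it is done.

Besides the shell and the picture viewer there is one more tool, called after "Emit:" by a JSON object that holds its "op" and its "data", one argument or row to a line. move_arm: Moves the arm, as the interface text tells. Its arguments: {"type":"object","properties":{"motion":{"type":"array"}},"required":["motion"]}

```bash
mkdir -p pics; ls; python3 - <<'E'
from rig import *
import cv2,pickle
s=state();print({k:np.round(v,4).tolist() if hasattr(v,'__len__') else v for k,v in s.items()} if 'np' in globals() else s)
d={}
for n in("scene","top"):
    d[n]=snapshot(n);cv2.imwrite(f"pics/{n}0.png",d[n]["frame"][:,:,::-1])
    print(n,d[n]["mtx"],d[n]["dist"],d[n]["extrinsics"])
pickle.dump(d,open("d0.pkl","wb"))
E
```

```text
pics
{'time': 0.0, 'joint_pos': array([ 0.95750563,  0.42669916,  0.07382997,  1.60659727, -0.03409431,
        1.11079517, -0.06710429]), 'qd': array([-0.00146093,  0.0019277 ,  0.00030883, -0.00058243,  0.00196453,
        0.00088257,  0.00041612]), 'tau': array([-2.43981507e-03, -9.35817075e+01,  3.66557546e+00, -4.54191005e+01,
       -4.89425473e-02,  2.04234431e-02, -2.52009187e-05]), 'eef_pos': array([ 0.30187117, -0.60353042,  0.40400104]), 'tool_rot': array([-0.68805031, -0.16292301,  0.68831039, -0.1620854 ]), 'force': array([ 0.21827766, -0.2633877 , -0.06311681]), 'moment': array([-0.0844644 , -0.03456371,  0.05286421]), 'grip_width': 0.9993942739822335}
scene [[470.72338955   0.         274.38456116]
 [  0.         470.72338955 217.97171823]
 [  0.           0.           1.        ]] [-0.06916605  0.          0.          0.          0.        ] [[ 0.63965893 -0.65981578  0.394309    0.93278874]
 [ 0.76863152  0.54473575 -0.33536329 -0.3388855 ]
 [ 0.00648378  0.51759645  0.8556003   1.14046943]
 [ 0.          0.          0.          1.        ]]
top [[399.32812549   0.         276.95287251]
 [  0.         399.32812549 210.68637956]
 [  0.           0.           1.        ]] [0.02516773 0.         0.         0.         0.        ] [[-0.0241178   0.99838366 -0.05146261  0.38499231]
 [-0.99948971 -0.02300207  0.02216372  0.06477897]
 [ 0.02094415  0.05197089  0.99842895  1.07781874]
 [ 0.          0.          0.          1.        ]]
```

View pics/scene0.png

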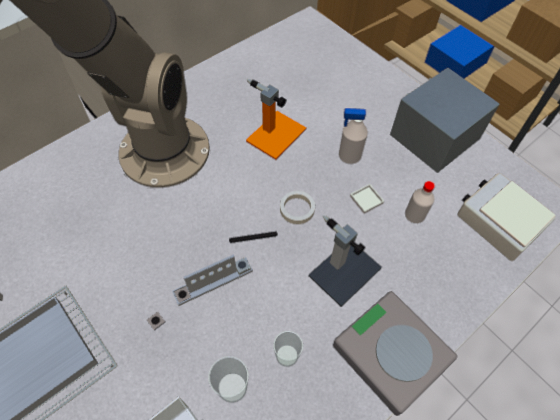

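View pics/top0.png

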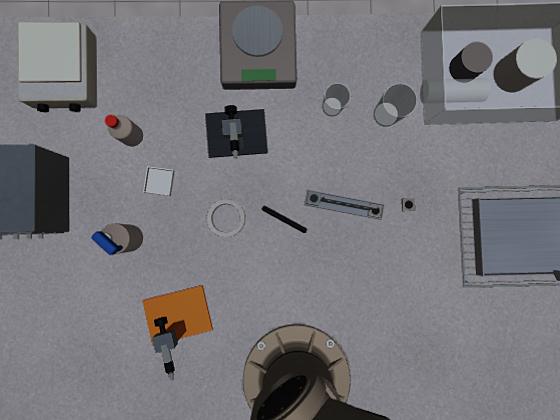

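The scene has the dark-based stand (top view ~235,130), the orange look-alike (~178,325), the carrier (~345,205) and a loose block (~408,205). I'll enlarge the carrier and the peg next.

```bash
cat > h.py <<'E'
import numpy as np,cv2,pickle
def ray(d,uv):
    uv=np.array(uv,float).reshape(-1,1,2)
    n=cv2.undistortPoints(uv,d["mtx"],np.array(d["dist"])).reshape(-1,2)
    v=np.c_[n[:,0],-n[:,1],-np.ones(len(n))]
    E=d["extrinsics"];return E[:3,3],(v@E[:3,:3].T)
def onz(d,uv,z):
    o,v=ray(d,uv);return o+v*((z-o[2])/v[:,2])[:,None]
def tri(ds,uvs):
    A=np.zeros((3,3));b=np.zeros(3);L=[]
    for d,u in zip(ds,uvs):
        o,v=ray(d,u);v=v[0]/np.linalg.norm(v[0]);P=np.eye(3)-np.outer(v,v);A+=P;b+=P@o;L.append((o,P))
    x=np.linalg.solve(A,b);return x,[np.linalg.norm(P@(x-o)) for o,P in L]
def proj(d,X):
    E=d["extrinsics"];p=(np.atleast_2d(X)-E[:3,3])@E[:3,:3];p=p*[1,-1,-1]
    return cv2.projectPoints(p,np.zeros(3),np.zeros(3),d["mtx"],np.array(d["dist"]))[0].reshape(-1,2)
def crop(d,x,y,w,h,k,name):
    c=d["frame"][y:y+h,x:x+w,::-1];cv2.imwrite(name,cv2.resize(c,None,fx=k,fy=k,interpolation=cv2.INTER_CUBIC))
E
python3 - <<'E'
from h import *
d=pickle.load(open("d0.pkl","rb"))
crop(d["top"],295,180,130,50,6,"pics/c1.png")
crop(d["scene"],140,245,130,90,6,"pics/c2.png")
crop(d["top"],195,95,80,75,8,"pics/c3.png")
crop(d["scene"],305,200,90,75,8,"pics/c4.png")
E
```

```text
(no output)
```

View pics/c1.png

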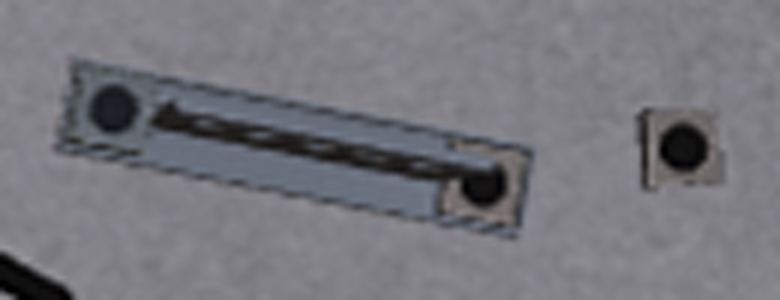

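View pics/c2.png

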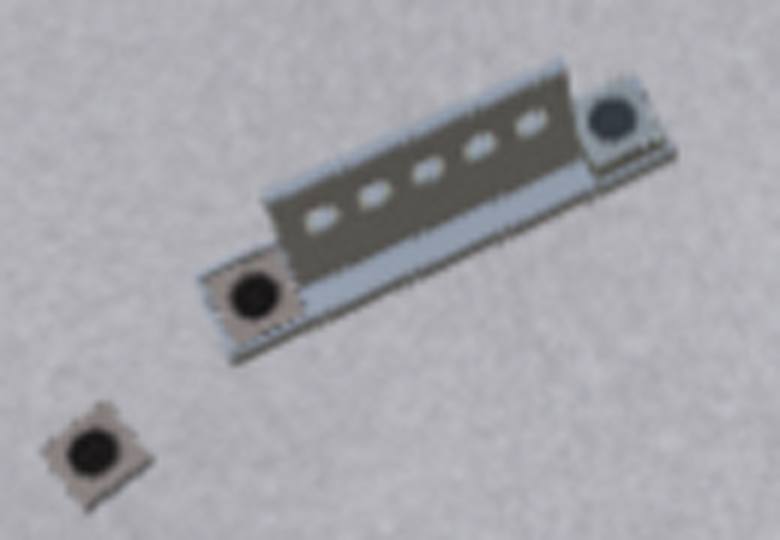

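View pics/c3.png

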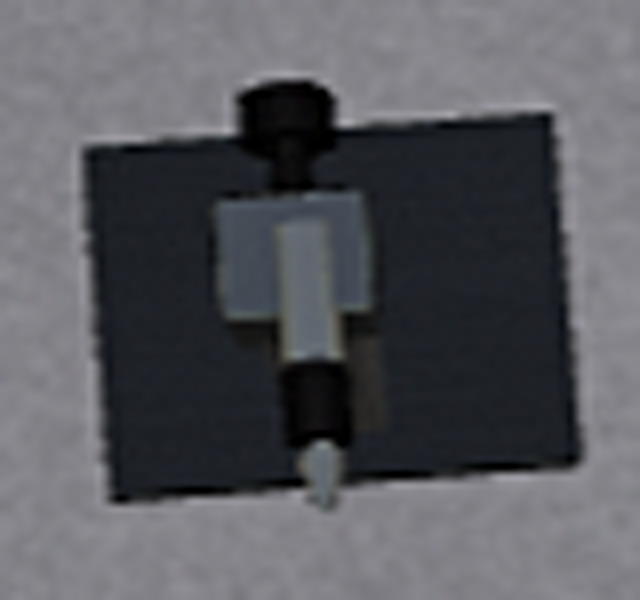

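View pics/c4.png

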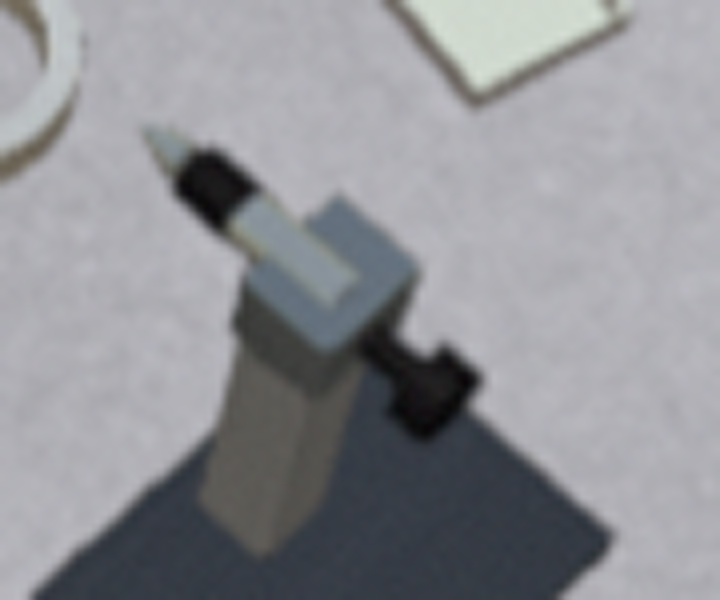

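Plastic-mould candidates, top view: the one in the carrier's right pocket at (375,211), and the loose one at (408,205). The carrier's one lies farther to the robot's left (+y is image left), so it's the one meant, and it's already in its pocket. The crop confirms that the blue-grey steel block, which is taller, is in the carrier's left (+y) pocket. The balance point is (181−20)·85/571 = 24 mm towards the steel end, so I need the second hole from the steel end. Next I'll measure.

```bash
python3 - <<'E'
from h import *
np.set_printoptions(precision=4,suppress=True)
d=pickle.load(open("d0.pkl","rb"));T,S=d["top"],d["scene"]
def c1(x,y):return [295+(x+.5)/6-.5,180+(y+.5)/6-.5]
def c2(x,y):return [140+(x+.5)/6-.5,245+(y+.5)/6-.5]
def c3(x,y):return [195+(x+.5)/8-.5,95+(y+.5)/8-.5]
def c4(x,y):return [305+(x+.5)/8-.5,200+(y+.5)/8-.5]
C=onz(T,[c1(70,60),c1(55,150),c1(518,238),c1(532,148)],.012);print("tray",C[:,:2],C.mean(0))
print("sizes",np.linalg.norm(C[0]-C[3]),np.linalg.norm(C[1]-C[2]),np.linalg.norm(C[0]-C[1]))
v=(C[0]+C[1]-C[2]-C[3]);print("yaw of +y(steel) axis",np.degrees(np.arctan2(v[1],v[0])))
W=onz(S,[c2(265,197),c2(565,60)],.095);print("webtop S",W,np.linalg.norm(W[0]-W[1]),W.mean(0));v=W[1]-W[0];print(np.degrees(np.arctan2(v[1],v[0])))
Wt=onz(T,[c1(160,115),c1(495,165)],.095);print("webtop T",Wt,np.linalg.norm(Wt[0]-Wt[1]))
H=onz(S,[c2(*p) for p in[(322,219),(374,195),(428,169),(480,145),(532,123)]],.06);print("holes",H)
B=onz(T,[c3(85,147),c3(551,115),c3(580,463),c3(110,500)],.012);print("base",B[:,:2],B.mean(0))
vx=(B[0]+B[1]-B[2]-B[3]);vy=B[0]+B[3]-B[1]-B[2];print("stand yaw",np.degrees(np.arctan2(vx[1],vx[0])),np.degrees(np.arctan2(vy[1],vy[0]))-90,np.linalg.norm(vx)/2,np.linalg.norm(vy)/2)
BL=onz(T,[c3(215,202),c3(365,193),c3(373,310),c3(230,320)],.176);print("block",BL[:,:2],BL.mean(0))
vx=(BL[0]+BL[1]-BL[2]-BL[3]);vy=BL[0]+BL[3]-BL[1]-BL[2];print(np.degrees(np.arctan2(vx[1],vx[0])),np.degrees(np.arctan2(vy[1],vy[0]))-90,np.linalg.norm(vx)/2,np.linalg.norm(vy)/2)
print("tip",tri([T,S],[c3(323,508),c4(143,126)]))
print("sleeve/rod centre",tri([T,S],[c3(314,361),c4(240,217)]))
print("sleeve front",tri([T,S],[c3(320,442),c4(193,168)]))
E
```

```text
tray [[ 0.4948 -0.0389]
 [ 0.4546 -0.0311]
 [ 0.4105 -0.237 ]
 [ 0.4507 -0.2448]] [ 0.4527 -0.1379  0.012 ]
sizes 0.2105657669792715 0.21058123105143434 0.04093598069839514
yaw of +y(steel) axis 77.90070719918636
webtop S [[ 0.4406 -0.2054  0.095 ]
 [ 0.4684 -0.0747  0.095 ]] 0.13364524967846006 [ 0.4545 -0.14    0.095 ]
77.99291918091838
webtop T [[ 0.4627 -0.0673  0.095 ]
 [ 0.4389 -0.2051  0.095 ]] 0.13981118123888753
holes [[ 0.4474 -0.1882  0.06  ]
 [ 0.4522 -0.1653  0.06  ]
 [ 0.4569 -0.1409  0.06  ]
 [ 0.4619 -0.1176  0.06  ]
 [ 0.4676 -0.0946  0.06  ]]
base [[0.7077 0.2279]
 [0.7161 0.071 ]
 [0.5974 0.0639]
 [0.588  0.2215]] [0.6523 0.1461 0.012 ]
stand yaw 3.220456424486151 3.2402484267711174 0.11936209946383464 0.1574894528591304
block [[0.6416 0.1662]
 [0.6435 0.1236]
 [0.6098 0.122 ]
 [0.6076 0.1626]] [0.6256 0.1436 0.176 ]
4.404826520371668 2.763999947315895 0.03395046905862195 0.04169642083304004
tip (array([0.554 , 0.1371, 0.1694]), [np.float64(0.0008530286117868377), np.float64(0.0008530286117866442)])
sleeve/rod centre (array([0.5962, 0.1384, 0.1692]), [np.float64(0.0014179583121910072), np.float64(0.0014179583121911048)])
sleeve front (array([0.5738, 0.1384, 0.1685]), [np.float64(1.2952738094889094e-05), np.float64(1.2952738094885064e-05)])
```

```bash
cat > mv.py <<'E'
from rig import *
import numpy as np,sys
from scipy.spatial.transform import Rotation as R
np.set_printoptions(precision=4,suppress=True)
# usage: goal(tcp xyz, yaw deg of jaw axis)
def goal(p,yaw):
    s=state();r=R.from_quat(s["tool_rot"]);print("pos",s["eef_pos"],"t",s["time"])
    best=None
    for f in(0,180):
        a=np.radians(yaw+f);y=np.array([np.cos(a),np.sin(a),0]);x=np.array([0,0,-1.])
        g=R.from_matrix(np.c_[x,y,np.cross(x,y)]);w=(g*r.inv()).as_rotvec()
        print("f",f,"turn/180",w/np.pi,"q7",s["joint_pos"][6])
    print("shift/150",(np.array(p)-s["eef_pos"])/.15,"F",s["force"],"M",s["moment"],"grip",s["grip_width"])
E
python3 - <<'E'
from mv import *
goal([.458,-.1155,.404],-12.05)
E
```

```text
pos [ 0.3019 -0.6036  0.4041] t 0.1
f 0 turn/180 [-0.0002 -0.0003  0.2854] q7 -0.06710919912399035
f 180 turn/180 [-0.0004  0.0002 -0.7146] q7 -0.06710919912399035
shift/150 [ 1.0409  3.2538 -0.0004] F [-0.0811  0.2258  0.9128] M [-0.0072 -0.0296  0.035 ] grip 1.000443884455825
```

Emit:
{"op": "move_arm", "data": {
  "motion": [
    {"tx": 0.06,"ty": 0.2,"tz": 0,"wx": 0,"wy": 0,"wz": 0.02,"claw": 1},
    {"tx": 0.13,"ty": 0.4,"tz": 0,"wx": 0,"wy": 0,"wz": 0.04,"claw": 1},
    {"tx": 0.19,"ty": 0.6,"tz": 0,"wx": 0,"wy": 0,"wz": 0.06,"claw": 1},
    {"tx": 0.26,"ty": 0.8,"tz": 0,"wx": 0,"wy": 0,"wz": 0.08,"claw": 1},
    {"tx": 0.32,"ty": 1.0,"tz": 0,"wx": 0,"wy": 0,"wz": 0.1,"claw": 1}
  ]
}}

```text
time: 0.6
eef_pos: [0.3502, -0.4523, 0.4044]
tool_rot: [-0.654, -0.269, 0.654, -0.269]
force: [1.1, 0.1, 0.1]
grip_width: 1.003
```

Emit:
{"op": "move_arm", "data": {
  "motion": [
    {"tx": 0.06,"ty": 0.2,"tz": 0,"wx": 0,"wy": 0,"wz": 0.02,"claw": 1},
    {"tx": 0.13,"ty": 0.4,"tz": 0,"wx": 0,"wy": 0,"wz": 0.04,"claw": 1},
    {"tx": 0.19,"ty": 0.6,"tz": 0,"wx": 0,"wy": 0,"wz": 0.06,"claw": 1},
    {"tx": 0.26,"ty": 0.8,"tz": 0,"wx": 0,"wy": 0,"wz": 0.08,"claw": 1},
    {"tx": 0.32,"ty": 1.0,"tz": 0,"wx": 0,"wy": 0,"wz": 0.1,"claw": 1}
  ]
}}

```text
time: 1.1
eef_pos: [0.3983, -0.3019, 0.4046]
tool_rot: [-0.604, -0.368, 0.604, -0.368]
force: [0.2, 0.5, -0.0]
grip_width: 1.003
```

Emit:
{"op": "move_arm", "data": {
  "motion": [
    {"tx": 0.06,"ty": 0.2,"tz": 0,"wx": 0,"wy": 0,"wz": 0.02,"claw": 1},
    {"tx": 0.13,"ty": 0.4,"tz": 0,"wx": 0,"wy": 0,"wz": 0.04,"claw": 1},
    {"tx": 0.19,"ty": 0.6,"tz": 0,"wx": 0,"wy": 0,"wz": 0.06,"claw": 1},
    {"tx": 0.26,"ty": 0.8,"tz": 0,"wx": 0,"wy": 0,"wz": 0.08,"claw": 1},
    {"tx": 0.32,"ty": 0.9,"tz": 0,"wx": 0,"wy": 0,"wz": 0.085,"claw": 1}
  ]
}}

```text
time: 1.6
eef_pos: [0.4463, -0.166, 0.4048]
tool_rot: [0.549, 0.446, -0.549, 0.446]
force: [0.6, 0.0, 0.0]
grip_width: 1.003
```

```bash
python3 - <<'E'
from mv import *
goal([.458,-.1155,.279],-12.05)
E
```

```text
pos [ 0.4463 -0.166   0.4048] t 1.6
f 0 turn/180 [-0.0001  0.     -0.0011] q7 -0.029214426418218597
f 180 turn/180 [-0.     -0.0001  0.9989] q7 -0.029214426418218597
shift/150 [ 0.0779  0.3365 -0.8384] F [0.6381 0.0112 0.0302] M [-0.0141 -0.128  -0.0308] grip 1.0030385923202447
```

Emit:
{"op": "move_arm", "data": {
  "motion": [
    {"tx": 0.04,"ty": 0.17,"tz": 0,"wz": 0,"wx": 0,"wy": 0,"claw": 1},
    {"tx": 0.08,"ty": 0.337,"tz": -0.05,"wz": 0,"wx": 0,"wy": 0,"claw": 1},
    {"tx": 0.08,"ty": 0.337,"tz": -0.2,"wz": 0,"wx": 0,"wy": 0,"claw": 1},
    {"tx": 0.08,"ty": 0.337,"tz": -0.4,"wz": 0,"wx": 0,"wy": 0,"claw": 1},
    {"tx": 0.08,"ty": 0.337,"tz": -0.5,"wz": 0,"wx": 0,"wy": 0,"claw": 1}
  ]
}}

```text
time: 2.1
eef_pos: [0.4575, -0.118, 0.3277]
tool_rot: [-0.55, -0.445, 0.551, -0.444]
force: [-0.1, -0.2, -0.3]
grip_width: 1.004
```

```bash
python3 - <<'E'
from mv import *
goal([.458,-.1155,.279],-12.05)
from h import crop
import pickle
S=snapshot("scene");T=snapshot("top");pickle.dump((S,T),open("d1.pkl","wb"))
crop(S,120,180,170,140,4,"pics/g1.png")
crop(T,280,140,130,110,5,"pics/g2.png")
E
```

```text
pos [ 0.4575 -0.118   0.3277] t 2.1
f 0 turn/180 [-0.0001 -0.0006  0.0005] q7 -0.19346299081894355
f 180 turn/180 [-0.001   0.0002 -0.9995] q7 -0.19346299081894355
shift/150 [ 0.0035  0.0169 -0.3245] F [-0.1093 -0.2399 -0.2774] M [-0.0537 -0.0623 -0.0121] grip 1.0036121510428226
```

View pics/g1.png

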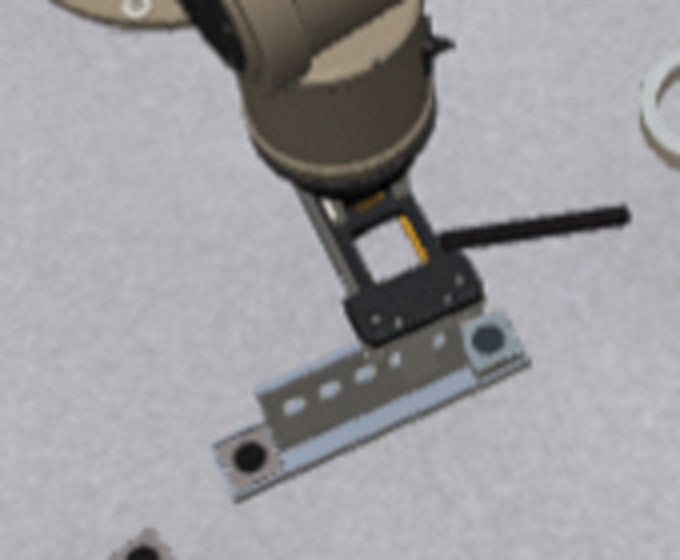

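View pics/g2.png

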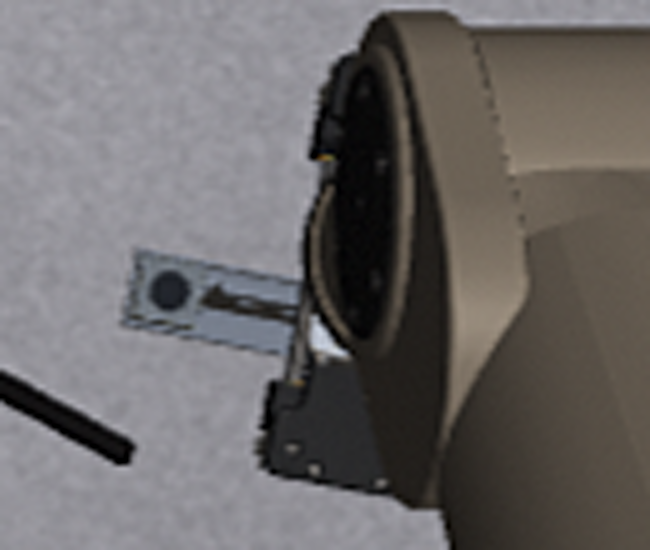

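Fingers straddle the web above the second hole from the steel end (scene crop ~430,340). I'll go down and close.

Emit:
{"op": "move_arm", "data": {
  "motion": [
    {"tx": 0,"ty": 0,"tz": -0.1,"wz": 0,"wx": 0,"wy": 0,"claw": 1},
    {"tx": 0,"ty": 0,"tz": -0.2,"wz": 0,"wx": 0,"wy": 0,"claw": 1},
    {"tx": 0,"ty": 0,"tz": -0.3,"wz": 0,"wx": 0,"wy": 0,"claw": 1},
    {"tx": 0,"ty": 0,"tz": -0.335,"wz": 0,"wx": 0,"wy": 0,"claw": 1},
    {"tx": 0,"ty": 0,"tz": -0.335,"wz": 0,"wx": 0,"wy": 0,"claw": 1}
  ]
}}

```text
time: 2.7
eef_pos: [0.4581, -0.1182, 0.2796]
tool_rot: [-0.55, -0.444, 0.55, -0.444]
force: [-0.3, 0.9, 0.2]
grip_width: 0.998
```

```bash
python3 - <<'E'
from mv import *
goal([.458,-.1155,.279],-12.05)
E
```

```text
pos [ 0.4581 -0.1182  0.2796] t 2.7
f 0 turn/180 [-0.     -0.0001  0.0006] q7 -0.23525372200229572
f 180 turn/180 [-0.0002  0.0001 -0.9994] q7 -0.23525372200229572
shift/150 [-0.0006  0.0181 -0.0039] F [-0.3481  0.898   0.1642] M [-0.007  -0.0402  0.009 ] grip 0.9978596195142924
```

Emit:
{"op": "move_arm", "data": {
  "motion": [
    {"tx": 0,"ty": 0.018,"tz": -0.004,"wz": 0,"wx": 0,"wy": 0,"claw": 1},
    {"tx": 0,"ty": 0.018,"tz": -0.004,"wz": 0,"wx": 0,"wy": 0,"claw": 0.6},
    {"tx": 0,"ty": 0.018,"tz": -0.004,"wz": 0,"wx": 0,"wy": 0,"claw": 0.3},
    {"tx": 0,"ty": 0.018,"tz": -0.004,"wz": 0,"wx": 0,"wy": 0,"claw": 0},
    {"tx": 0,"ty": 0.018,"tz": -0.004,"wz": 0,"wx": 0,"wy": 0,"claw": 0}
  ]
}}

```text
time: 3.2
eef_pos: [0.458, -0.1155, 0.279]
tool_rot: [0.55, 0.444, -0.55, 0.444]
force: [-0.4, 1.2, -0.3]
grip_width: 0.697
```

Emit:
{"op": "move_arm", "data": {
  "motion": [
    {"tx": 0,"ty": 0,"tz": 0,"wz": 0,"wx": 0,"wy": 0,"claw": 0},
    {"tx": 0,"ty": 0,"tz": 0,"wz": 0,"wx": 0,"wy": 0,"claw": 0},
    {"tx": 0,"ty": 0,"tz": 0,"wz": 0,"wx": 0,"wy": 0,"claw": 0},
    {"tx": 0,"ty": 0,"tz": 0,"wz": 0,"wx": 0,"wy": 0,"claw": 0},
    {"tx": 0,"ty": 0,"tz": 0,"wz": 0,"wx": 0,"wy": 0,"claw": 0}
  ]
}}

```text
time: 3.7
eef_pos: [0.4579, -0.1154, 0.2788]
tool_rot: [0.55, 0.444, -0.55, 0.444]
force: [-0.1, -0.7, 0.7]
grip_width: 0.266
```

Emit:
{"op": "move_arm", "data": {
  "motion": [
    {"tx": 0,"ty": 0,"tz": 0,"wz": 0,"wx": 0,"wy": 0,"claw": 0},
    {"tx": 0,"ty": 0,"tz": 0,"wz": 0,"wx": 0,"wy": 0,"claw": 0},
    {"tx": 0,"ty": 0,"tz": 0,"wz": 0,"wx": 0,"wy": 0,"claw": 0},
    {"tx": 0,"ty": 0,"tz": 0,"wz": 0,"wx": 0,"wy": 0,"claw": 0},
    {"tx": 0,"ty": 0,"tz": 0,"wz": 0,"wx": 0,"wy": 0,"claw": 0}
  ]
}}

```text
time: 4.2
eef_pos: [0.4577, -0.1154, 0.2786]
tool_rot: [-0.55, -0.445, 0.55, -0.444]
force: [0.4, 0.5, -5.8]
grip_width: 0.062
```

Emit:
{"op": "move_arm", "data": {
  "motion": [
    {"tx": 0,"ty": 0,"tz": 0.02,"wz": 0,"wx": 0,"wy": 0,"claw": 0},
    {"tx": 0,"ty": 0,"tz": 0.05,"wz": 0,"wx": 0,"wy": 0,"claw": 0},
    {"tx": 0,"ty": 0,"tz": 0.08,"wz": 0,"wx": 0,"wy": 0,"claw": 0},
    {"tx": 0,"ty": 0,"tz": 0.12,"wz": 0,"wx": 0,"wy": 0,"claw": 0},
    {"tx": 0,"ty": 0,"tz": 0.16,"wz": 0,"wx": 0,"wy": 0,"claw": 0}
  ]
}}

```text
time: 4.7
eef_pos: [0.4579, -0.1154, 0.3035]
tool_rot: [0.55, 0.444, -0.55, 0.444]
force: [0.6, 0.5, -5.2]
grip_width: 0.058
```

```bash
python3 - <<'E'
from mv import *
goal([.458,-.1155,.389],-12.05)
E
```

```text
pos [ 0.4579 -0.1154  0.3035] t 4.7
f 0 turn/180 [0.     0.0001 0.0004] q7 -0.2196159949647142
f 180 turn/180 [ 0.0001 -0.     -0.9996] q7 -0.2196159949647142
shift/150 [ 0.0004 -0.0005  0.5703] F [ 0.6277  0.503  -5.2095] M [-0.0401 -0.0646  0.028 ] grip 0.05789125700348976
```

Carrier is held: weight 5.2–5.8 N, moment near zero, so it's balanced. I'll carry it to a standoff in front of the peg.

Emit:
{"op": "move_arm", "data": {
  "motion": [
    {"tx": 0,"ty": 0,"tz": 0.12,"wz": 0,"wx": 0,"wy": 0,"claw": 0},
    {"tx": 0,"ty": 0.05,"tz": 0.24,"wz": 0,"wx": 0,"wy": 0,"claw": 0},
    {"tx": 0,"ty": 0.15,"tz": 0.36,"wz": 0.01,"wx": 0,"wy": 0,"claw": 0},
    {"tx": 0,"ty": 0.3,"tz": 0.48,"wz": 0.02,"wx": 0,"wy": 0,"claw": 0},
    {"tx": 0,"ty": 0.45,"tz": 0.56,"wz": 0.03,"wx": 0,"wy": 0,"claw": 0}
  ]
}}

```text
time: 5.2
eef_pos: [0.4579, -0.047, 0.3884]
tool_rot: [0.529, 0.47, -0.528, 0.47]
force: [0.3, -0.1, -5.1]
grip_width: 0.059
```

Emit:
{"op": "move_arm", "data": {
  "motion": [
    {"tx": 0.03,"ty": 0.16,"tz": 0,"wz": 0.01,"wx": 0,"wy": 0,"claw": 0},
    {"tx": 0.06,"ty": 0.34,"tz": 0,"wz": 0.02,"wx": 0,"wy": 0,"claw": 0},
    {"tx": 0.1,"ty": 0.52,"tz": 0,"wz": 0.03,"wx": 0,"wy": 0,"claw": 0},
    {"tx": 0.12,"ty": 0.7,"tz": 0,"wz": 0.04,"wx": 0,"wy": 0,"claw": 0},
    {"tx": 0.15,"ty": 0.85,"tz": 0,"wz": 0.05,"wx": 0,"wy": 0,"claw": 0}
  ]
}}

```text
time: 5.7
eef_pos: [0.4801, 0.0817, 0.387]
tool_rot: [0.489, 0.511, -0.489, 0.51]
force: [0.7, -1.4, -5.5]
grip_width: 0.063
```

```bash
python3 - <<'E'
from mv import *
goal([.510,.1346,.3876],3.2)
E
```

```text
pos [0.4801 0.0817 0.387 ] t 5.7
f 0 turn/180 [-0.0001 -0.      0.0043] q7 -0.36367397111856625
f 180 turn/180 [-0.      0.0001 -0.9957] q7 -0.36367397111856625
shift/150 [0.1994 0.353  0.0038] F [ 0.6959 -1.355  -5.4894] M [-0.0225 -0.092   0.0327] grip 0.06314451532647439
```

Emit:
{"op": "move_arm", "data": {
  "motion": [
    {"tx": 0.05,"ty": 0.09,"tz": 0.004,"wz": 0.002,"wx": 0,"wy": 0,"claw": 0},
    {"tx": 0.1,"ty": 0.18,"tz": 0.004,"wz": 0.004,"wx": 0,"wy": 0,"claw": 0},
    {"tx": 0.15,"ty": 0.27,"tz": 0.004,"wz": 0.004,"wx": 0,"wy": 0,"claw": 0},
    {"tx": 0.2,"ty": 0.353,"tz": 0.004,"wz": 0.004,"wx": 0,"wy": 0,"claw": 0},
    {"tx": 0.2,"ty": 0.353,"tz": 0.004,"wz": 0.004,"wx": 0,"wy": 0,"claw": 0}
  ]
}}

```text
time: 6.2
eef_pos: [0.5114, 0.134, 0.3874]
tool_rot: [0.487, 0.513, -0.486, 0.513]
force: [0.5, -0.7, -5.8]
grip_width: 0.061
```

```bash
python3 - <<'E'
from mv import *
goal([.510,.1346,.3876],3.2)
from h import crop
import pickle
S=snapshot("scene");T=snapshot("top");pickle.dump((S,T),open("d2.pkl","wb"))
crop(S,260,150,150,120,5,"pics/p1.png")
crop(T,170,80,150,120,5,"pics/p2.png")
E
```

```text
pos [0.5114 0.134  0.3874] t 6.2
f 0 turn/180 [-0.0003  0.      0.0009] q7 -0.4724544858795601
f 180 turn/180 [ 0.0001  0.0005 -0.9991] q7 -0.4724544858795601
shift/150 [-0.0093  0.0037  0.0015] F [ 0.4527 -0.6606 -5.8294] M [-0.1059 -0.1992 -0.0549] grip 0.06069676236504724
```

View pics/p1.png

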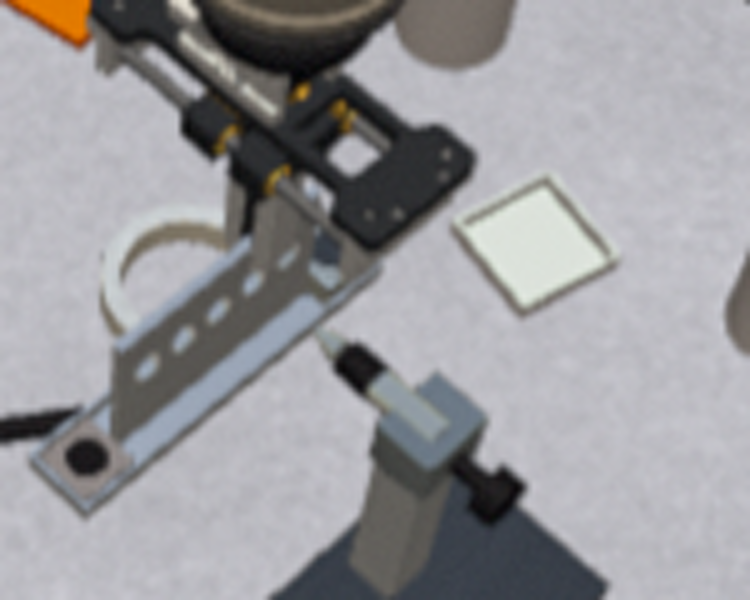

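View pics/p2.png

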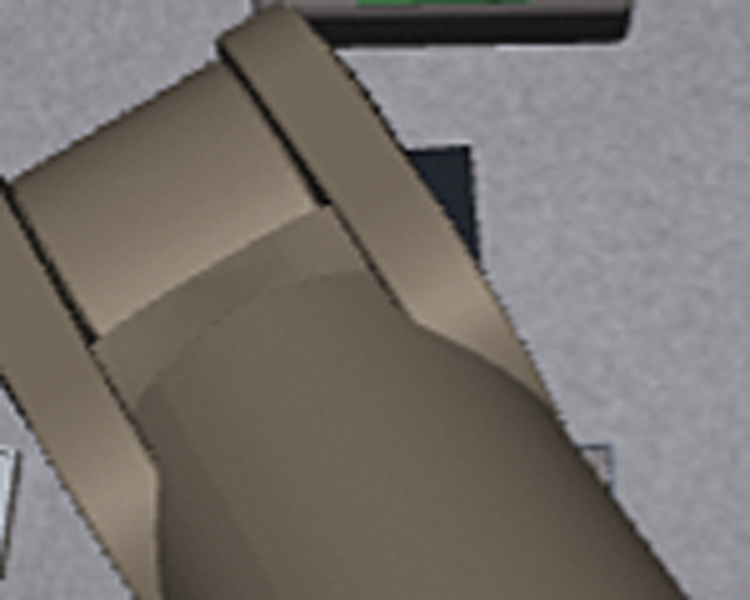

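```bash
python3 - <<'E'
from h import *
np.set_printoptions(precision=4,suppress=True)
S,T=pickle.load(open("d2.pkl","rb"))
c=lambda x,y:[260+(x+.5)/5-.5,150+(y+.5)/5-.5]
a=np.radians(3.05);n=np.array([np.cos(a),np.sin(a),0]);p=np.array([.5114,.134,.1688])
o,v=ray(S,[c(*q) for q in[(148,367),(184,338),(219,311),(254,284),(289,257)]])
X=o+v*(((p-o)@n)/(v@n))[:,None];print(X, X-p)
print(proj(S,p), c(254,284))
# peg as seen in scene: where does its axis ray hit vertical plane thru peg axis, tip / sleeve front, in d0
d=pickle.load(open("d0.pkl","rb"))
for y0 in(.1371,):
  m=np.array([-np.sin(a),np.cos(a),0]);q=np.array([.554,y0,.17])
  pts=[[305+(x+.5)/8-.5,200+(y+.5)/8-.5] for x,y in[(143,126),(193,168),(240,217),(260,233)]]
  o,v=ray(d["scene"],pts);print("peg axis in scene",o+v*(((q-o)@m)/(v@m))[:,None])
pts=[[195+(x+.5)/8-.5,95+(y+.5)/8-.5] for x,y in[(323,508),(320,440),(314,361),(303,220)]]
print("peg axis top z=.17",onz(d["top"],pts,.17))
crop(S,300,205,50,40,14,"pics/p3.png")
E
```

```text
[[0.5152 0.0635 0.1611]
 [0.5139 0.0878 0.161 ]
 [0.5126 0.1118 0.1598]
 [0.5113 0.1363 0.1585]
 [0.51   0.1612 0.1571]] [[ 0.0038 -0.0705 -0.0077]
 [ 0.0025 -0.0462 -0.0078]
 [ 0.0012 -0.0222 -0.009 ]
 [-0.0001  0.0023 -0.0103]
 [-0.0014  0.0272 -0.0117]]
[[310.0479 204.6619]] [310.4, 206.4]
peg axis in scene [[0.553  0.137  0.168 ]
 [0.5739 0.1382 0.1688]
 [0.594  0.1392 0.165 ]
 [0.6021 0.1397 0.1657]]
peg axis top z=.17 [[0.5544 0.1378 0.17  ]
 [0.574  0.1382 0.17  ]
 [0.5969 0.1395 0.17  ]
 [0.6377 0.1419 0.17  ]]
```

View pics/p3.png

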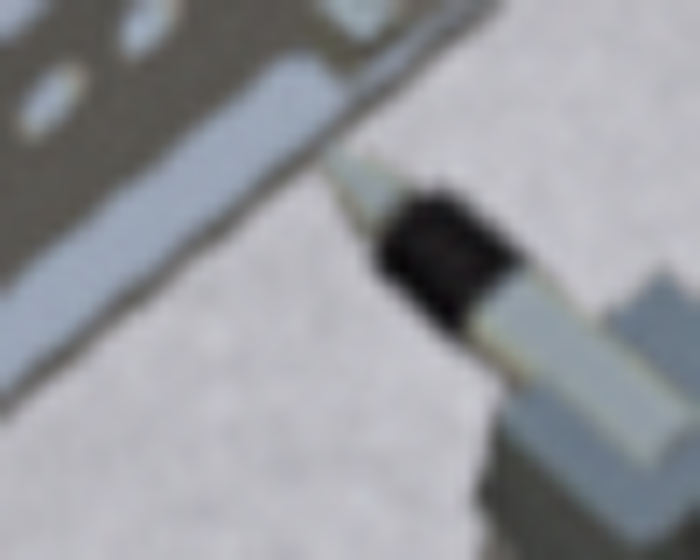

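The scene crop shows the hole row facing the peg. The hole used is at (254,284) in the crop and the peg tip is at about (325,335). Peg estimate: tip (0.554, 0.1375, 0.169), yaw ~3°. I'll bring the hole over the tip.

Emit:
{"op": "move_arm", "data": {
  "motion": [
    {"tx": 0.06,"ty": 0.023,"tz": 0.005,"wz": 0.001,"wx": 0,"wy": 0,"claw": 0},
    {"tx": 0.12,"ty": 0.023,"tz": 0.005,"wz": 0.001,"wx": 0,"wy": 0,"claw": 0},
    {"tx": 0.18,"ty": 0.023,"tz": 0.005,"wz": 0.001,"wx": 0,"wy": 0,"claw": 0},
    {"tx": 0.24,"ty": 0.023,"tz": 0.005,"wz": 0.001,"wx": 0,"wy": 0,"claw": 0},
    {"tx": 0.26,"ty": 0.023,"tz": 0.005,"wz": 0.001,"wx": 0,"wy": 0,"claw": 0}
  ]
}}

```text
time: 6.8
eef_pos: [0.5506, 0.1357, 0.388]
tool_rot: [0.486, 0.514, -0.486, 0.513]
force: [0.0, -0.1, -5.3]
grip_width: 0.061
```

```bash
python3 - <<'E'
from mv import *
goal([.550,.1373,.388],3.0)
from h import crop
import pickle
S=snapshot("scene");pickle.dump(S,open("d3.pkl","wb"))
crop(S,290,170,80,70,9,"pics/q1.png")
E
```

```text
pos [0.5506 0.1357 0.388 ] t 6.8
f 0 turn/180 [-0.0001 -0.     -0.0007] q7 -0.47138903326138143
f 180 turn/180 [ 0.     -0.0001  0.9993] q7 -0.47138903326138143
shift/150 [-0.0039  0.0109  0.0001] F [ 0.0117 -0.0755 -5.3347] M [ 0.0371 -0.1408 -0.0117] grip 0.06131269274438756
```

View pics/q1.png

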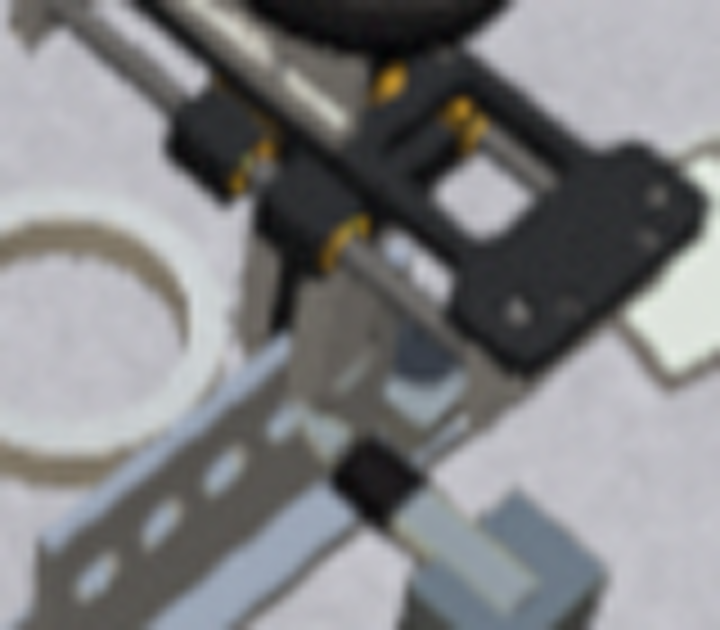

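```bash
python3 - <<'E'
from h import *
S=pickle.load(open("d3.pkl","rb"))
crop(S,308,205,32,26,24,"pics/q2.png")
E
```

```text
(no output)
```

View pics/q2.png

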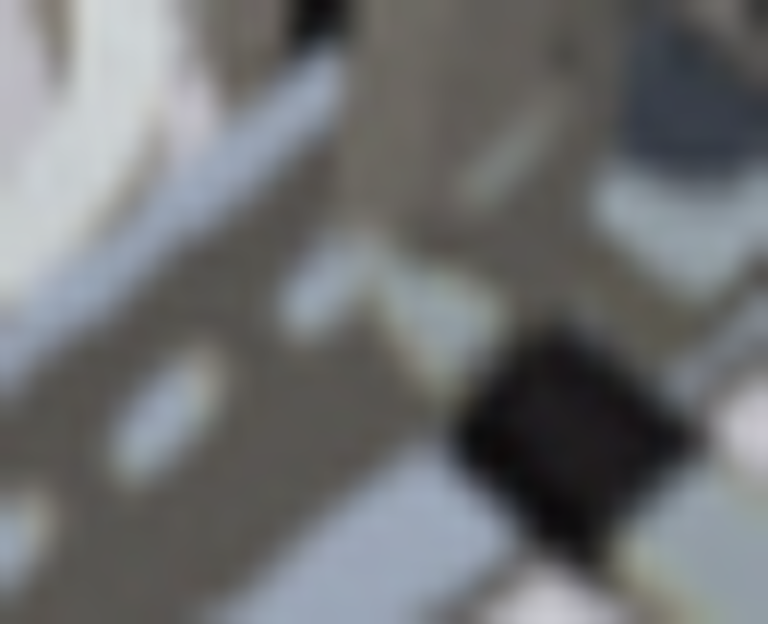

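```bash
python3 - <<'E'
from h import *
np.set_printoptions(precision=4,suppress=True)
S=pickle.load(open("d3.pkl","rb"));d=pickle.load(open("d0.pkl","rb"))
c=lambda x,y:[308+(x+.5)/24-.5,205+(y+.5)/24-.5]
a=np.radians(3.1);n=np.array([np.cos(a),np.sin(a),0]);p=np.array([.5506,.1357,.1694]);f=p+.003*n
for nm,q in(("hole0",(168,415)),("hole24",(325,285)),("hole48",(515,145)),("tip",(375,245))):
    o,v=ray(S,[c(*q)]);print(nm,o+v*(((f-o)@n)/(v@n))[:,None],c(*q))
print("pred hole24 front",proj(S,f),"pred tip",proj(S,[.554,.1375,.1694]),proj(d["top"],[.554,.1375,.1694]))
crop(d["scene"],308,205,32,26,24,"pics/q3.png")
crop(d["top"],222,135,28,26,24,"pics/q4.png")
E
```

```text
hole0 [[0.555  0.1091 0.1697]] [314.5208333333333, 221.8125]
hole24 [[0.5538 0.1316 0.1696]] [321.0625, 216.39583333333334]
hole48 [[0.5523 0.1599 0.1655]] [328.9791666666667, 210.5625]
tip [[0.5534 0.1389 0.1693]] [323.1458333333333, 214.72916666666666]
pred hole24 front [[322.2889 215.4177]] pred tip [[322.8978 215.1606]] [[235.0777 158.2908]]
```

View pics/q3.png

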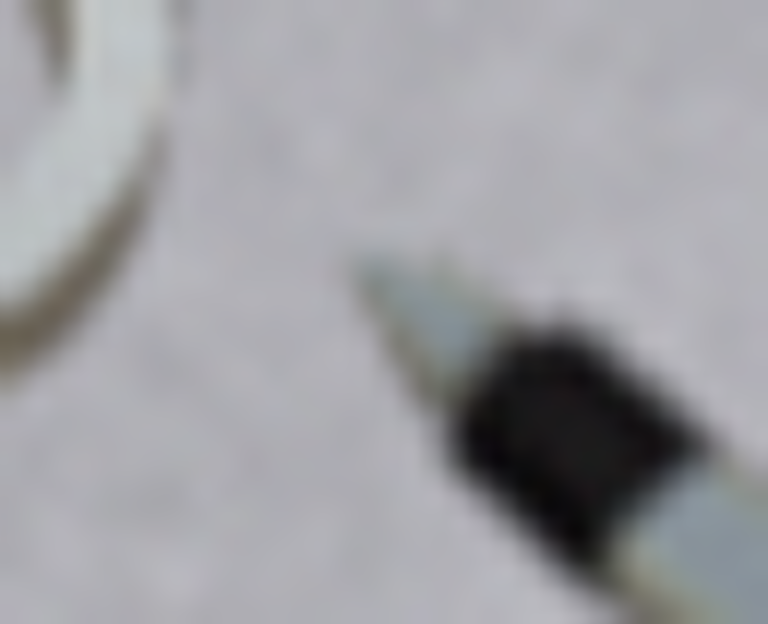

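View pics/q4.png

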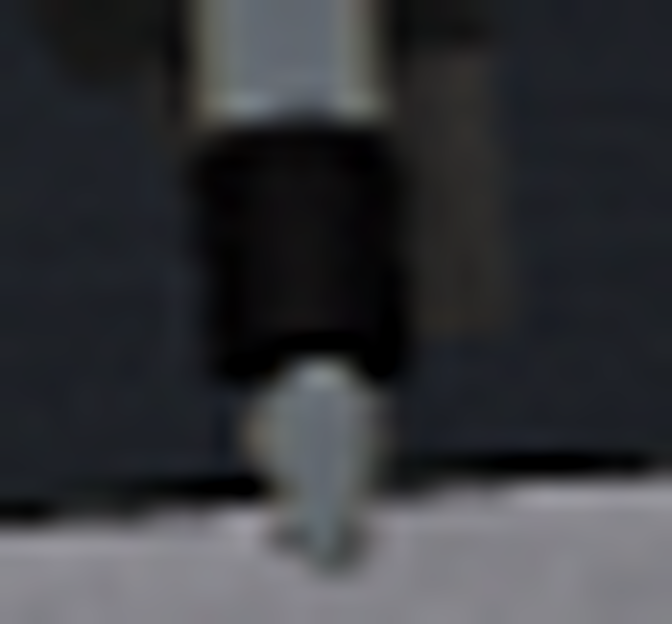

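Scene crop: the hole sits ~(325,285) and the peg tip ~(375,245), so the peg is about 3–4 mm to +y of the hole with heights matching. I'll correct y before going on.

Emit:
{"op": "move_arm", "data": {
  "motion": [
    {"tx": 0,"ty": 0.013,"tz": 0,"wz": 0,"wx": 0,"wy": 0,"claw": 0},
    {"tx": 0,"ty": 0.013,"tz": 0,"wz": 0,"wx": 0,"wy": 0,"claw": 0},
    {"tx": 0,"ty": 0.013,"tz": 0,"wz": 0,"wx": 0,"wy": 0,"claw": 0},
    {"tx": 0,"ty": 0.013,"tz": 0,"wz": 0,"wx": 0,"wy": 0,"claw": 0},
    {"tx": 0,"ty": 0.013,"tz": 0,"wz": 0,"wx": 0,"wy": 0,"claw": 0}
  ]
}}

```text
time: 7.35
eef_pos: [0.5493, 0.1379, 0.3883]
tool_rot: [0.486, 0.514, -0.486, 0.514]
force: [0.2, -0.1, -6.3]
grip_width: 0.062
```

```bash
python3 - <<'E'
from mv import *
goal([.558,.1394,.388],3.0)
E
```

```text
pos [0.5493 0.1379 0.3883] t 7.35
f 0 turn/180 [ 0.      0.     -0.0009] q7 -0.4752571360588414
f 180 turn/180 [-0.      0.      0.9991] q7 -0.4752571360588414
shift/150 [ 0.0578  0.0101 -0.0017] F [ 0.1798 -0.1326 -6.3025] M [-0.0038 -0.1707  0.053 ] grip 0.06201070018924715
```

Emit:
{"op": "move_arm", "data": {
  "motion": [
    {"tx": 0.01,"ty": 0.008,"tz": 0,"wz": 0,"wx": 0,"wy": 0,"claw": 0},
    {"tx": 0.02,"ty": 0.008,"tz": 0,"wz": 0,"wx": 0,"wy": 0,"claw": 0},
    {"tx": 0.03,"ty": 0.008,"tz": 0,"wz": 0,"wx": 0,"wy": 0,"claw": 0},
    {"tx": 0.035,"ty": 0.009,"tz": 0,"wz": 0,"wx": 0,"wy": 0,"claw": 0},
    {"tx": 0.035,"ty": 0.009,"tz": 0,"wz": 0,"wx": 0,"wy": 0,"claw": 0}
  ]
}}

```text
time: 7.85
eef_pos: [0.5548, 0.1393, 0.3881]
tool_rot: [0.486, 0.514, -0.486, 0.514]
force: [-0.8, -0.4, -4.9]
grip_width: 0.059
```

```bash
python3 - <<'E'
from mv import *
goal([.558,.1394,.388],3.0)
from h import crop
import pickle
S=snapshot("scene");pickle.dump(S,open("d4.pkl","wb"))
crop(S,308,200,32,26,24,"pics/r1.png")
E
```

```text
pos [0.5548 0.1393 0.3881] t 7.85
f 0 turn/180 [-0.     -0.     -0.0009] q7 -0.4770964894400422
f 180 turn/180 [ 0.     -0.      0.9991] q7 -0.4770964894400422
shift/150 [ 0.0214  0.0009 -0.0007] F [-0.7867 -0.4424 -4.9312] M [ 0.0367 -0.0862  0.0236] grip 0.05851419632319274
```

View pics/r1.png

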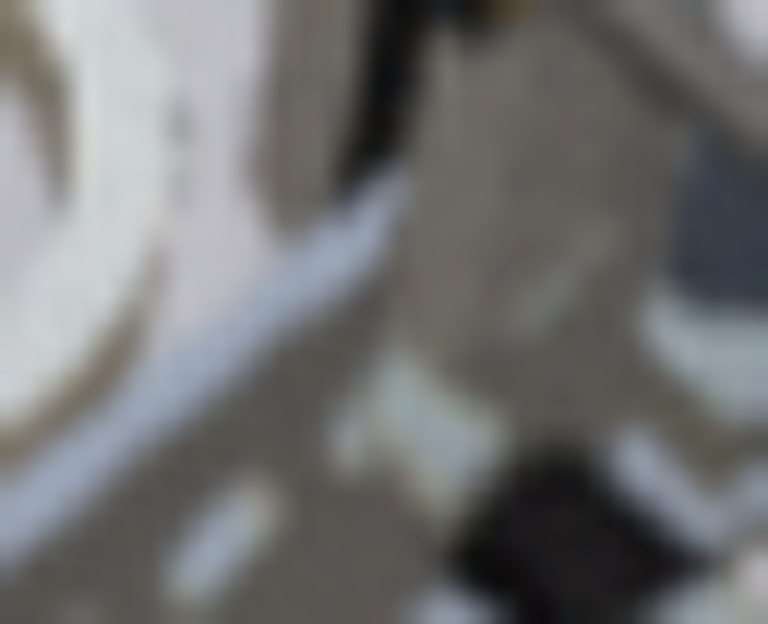

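Well aligned: the cone enters the hole in the crop at ~(385,400), and hole centre extrapolates to ~(374,415). I'll advance in small steps and watch the force.

Emit:
{"op": "move_arm", "data": {
  "motion": [
    {"tx": 0.005,"ty": 0,"tz": 0,"wz": 0,"wx": 0,"wy": 0,"claw": 0},
    {"tx": 0.01,"ty": 0.001,"tz": 0,"wz": 0,"wx": 0,"wy": 0,"claw": 0},
    {"tx": 0.015,"ty": 0.001,"tz": 0,"wz": 0,"wx": 0,"wy": 0,"claw": 0},
    {"tx": 0.02,"ty": 0.001,"tz": 0,"wz": 0,"wx": 0,"wy": 0,"claw": 0},
    {"tx": 0.025,"ty": 0.001,"tz": 0,"wz": 0,"wx": 0,"wy": 0,"claw": 0}
  ]
}}

```text
time: 8.4
eef_pos: [0.5585, 0.1394, 0.3882]
tool_rot: [0.486, 0.514, -0.486, 0.514]
force: [-0.1, 0.5, -6.2]
grip_width: 0.06
```

Emit:
{"op": "move_arm", "data": {
  "motion": [
    {"tx": 0.005,"ty": 0,"tz": 0,"wz": 0,"wx": 0,"wy": 0,"claw": 0},
    {"tx": 0.01,"ty": 0.001,"tz": 0,"wz": 0,"wx": 0,"wy": 0,"claw": 0},
    {"tx": 0.015,"ty": 0.001,"tz": 0,"wz": 0,"wx": 0,"wy": 0,"claw": 0},
    {"tx": 0.015,"ty": 0.001,"tz": 0,"wz": 0,"wx": 0,"wy": 0,"claw": 0},
    {"tx": 0.015,"ty": 0.001,"tz": 0,"wz": 0,"wx": 0,"wy": 0,"claw": 0}
  ]
}}

```text
time: 8.9
eef_pos: [0.5607, 0.1396, 0.3881]
tool_rot: [0.486, 0.514, -0.486, 0.514]
force: [-0.8, -0.0, -5.1]
grip_width: 0.057
```

Emit:
{"op": "move_arm", "data": {
  "motion": [
    {"tx": 0.004,"ty": 0,"tz": 0,"wz": 0,"wx": 0,"wy": 0,"claw": 0},
    {"tx": 0.008,"ty": 0.001,"tz": 0,"wz": 0,"wx": 0,"wy": 0,"claw": 0},
    {"tx": 0.012,"ty": 0.001,"tz": 0,"wz": 0,"wx": 0,"wy": 0,"claw": 0},
    {"tx": 0.015,"ty": 0.001,"tz": 0,"wz": 0,"wx": 0,"wy": 0,"claw": 0},
    {"tx": 0.015,"ty": 0.001,"tz": 0,"wz": 0,"wx": 0,"wy": 0,"claw": 0}
  ]
}}

```text
time: 9.4
eef_pos: [0.563, 0.1397, 0.3881]
tool_rot: [0.486, 0.514, -0.486, 0.514]
force: [0.2, -0.3, -4.5]
grip_width: 0.059
```

Emit:
{"op": "move_arm", "data": {
  "motion": [
    {"tx": 0.004,"ty": 0,"tz": 0,"wz": 0,"wx": 0,"wy": 0,"claw": 0},
    {"tx": 0.008,"ty": 0.001,"tz": 0,"wz": 0,"wx": 0,"wy": 0,"claw": 0},
    {"tx": 0.012,"ty": 0.001,"tz": 0,"wz": 0,"wx": 0,"wy": 0,"claw": 0},
    {"tx": 0.015,"ty": 0.001,"tz": 0,"wz": 0,"wx": 0,"wy": 0,"claw": 0},
    {"tx": 0.015,"ty": 0.001,"tz": 0,"wz": 0,"wx": 0,"wy": 0,"claw": 0}
  ]
}}

```text
time: 9.9
eef_pos: [0.5652, 0.1398, 0.3882]
tool_rot: [0.486, 0.514, -0.486, 0.514]
force: [-0.3, -0.6, -5.3]
grip_width: 0.06
```

```bash
python3 - <<'E'
from mv import *
goal([.574,.1394,.388],3.0)
E
```

```text
pos [0.5652 0.1398 0.3882] t 9.9
f 0 turn/180 [-0.     -0.     -0.0009] q7 -0.4765536416887466
f 180 turn/180 [ 0.     -0.      0.9991] q7 -0.4765536416887466
shift/150 [ 0.0584 -0.0029 -0.001 ] F [-0.2565 -0.5602 -5.3095] M [-0.1362 -0.0886 -0.0106] grip 0.06024332146319281
```

Emit:
{"op": "move_arm", "data": {
  "motion": [
    {"tx": 0.005,"ty": 0,"tz": 0,"wz": 0,"wx": 0,"wy": 0,"claw": 0},
    {"tx": 0.01,"ty": 0.001,"tz": 0,"wz": 0,"wx": 0,"wy": 0,"claw": 0},
    {"tx": 0.015,"ty": 0.001,"tz": 0,"wz": 0,"wx": 0,"wy": 0,"claw": 0},
    {"tx": 0.02,"ty": 0.001,"tz": 0,"wz": 0,"wx": 0,"wy": 0,"claw": 0},
    {"tx": 0.02,"ty": 0.001,"tz": 0,"wz": 0,"wx": 0,"wy": 0,"claw": 0}
  ]
}}

```text
time: 10.4
eef_pos: [0.5683, 0.14, 0.3882]
tool_rot: [0.486, 0.514, -0.486, 0.514]
force: [0.7, 0.1, -6.0]
grip_width: 0.061
```

Emit:
{"op": "move_arm", "data": {
  "motion": [
    {"tx": 0.004,"ty": 0,"tz": 0,"wz": 0,"wx": 0,"wy": 0,"claw": 0},
    {"tx": 0.008,"ty": 0,"tz": 0,"wz": 0,"wx": 0,"wy": 0,"claw": 0},
    {"tx": 0.01,"ty": 0,"tz": 0,"wz": 0,"wx": 0,"wy": 0,"claw": 0},
    {"tx": 0.01,"ty": 0,"tz": 0,"wz": 0,"wx": 0,"wy": 0,"claw": 0},
    {"tx": 0.01,"ty": 0,"tz": 0,"wz": 0,"wx": 0,"wy": 0,"claw": 0}
  ]
}}

```text
time: 10.9
eef_pos: [0.5697, 0.14, 0.3882]
tool_rot: [0.486, 0.514, -0.486, 0.514]
force: [-0.3, -0.9, -5.3]
grip_width: 0.062
```

```bash
python3 - <<'E'
from mv import *
goal([.574,.1394,.388],3.0)
E
```

```text
pos [0.5697 0.14   0.3882] t 10.9
f 0 turn/180 [-0.     0.    -0.001] q7 -0.4760264500471972
f 180 turn/180 [-0.    -0.     0.999] q7 -0.4760264500471972
shift/150 [ 0.0286 -0.0043 -0.0013] F [-0.3176 -0.8843 -5.3495] M [-0.0729 -0.0734 -0.0185] grip 0.06174591461290184
```

Emit:
{"op": "move_arm", "data": {
  "motion": [
    {"tx": 0.003,"ty": 0,"tz": 0,"wz": 0,"wx": 0,"wy": 0,"claw": 0},
    {"tx": 0.007,"ty": 0,"tz": 0,"wz": 0,"wx": 0,"wy": 0,"claw": 0},
    {"tx": 0.007,"ty": 0,"tz": 0,"wz": 0,"wx": 0,"wy": 0,"claw": 0},
    {"tx": 0.007,"ty": 0,"tz": 0,"wz": 0,"wx": 0,"wy": 0,"claw": 0},
    {"tx": 0.007,"ty": 0,"tz": 0,"wz": 0,"wx": 0,"wy": 0,"claw": 0}
  ]
}}

```text
time: 11.4
eef_pos: [0.5707, 0.14, 0.3882]
tool_rot: [0.486, 0.514, -0.486, 0.514]
force: [-0.1, -0.5, -5.8]
grip_width: 0.06
```

Emit:
{"op": "move_arm", "data": {
  "motion": [
    {"tx": 0.003,"ty": 0,"tz": 0,"wz": 0,"wx": 0,"wy": 0,"claw": 0},
    {"tx": 0.007,"ty": 0,"tz": 0,"wz": 0,"wx": 0,"wy": 0,"claw": 0},
    {"tx": 0.007,"ty": 0,"tz": 0,"wz": 0,"wx": 0,"wy": 0,"claw": 0},
    {"tx": 0.007,"ty": 0,"tz": 0,"wz": 0,"wx": 0,"wy": 0,"claw": 0},
    {"tx": 0.007,"ty": 0,"tz": 0,"wz": 0,"wx": 0,"wy": 0,"claw": 0}
  ]
}}

```text
time: 11.9
eef_pos: [0.5717, 0.1401, 0.3881]
tool_rot: [0.486, 0.514, -0.486, 0.514]
force: [-1.8, -0.3, -4.9]
grip_width: 0.057
```

Emit:
{"op": "move_arm", "data": {
  "motion": [
    {"tx": 0.003,"ty": 0,"tz": 0,"wz": 0,"wx": 0,"wy": 0,"claw": 0},
    {"tx": 0.007,"ty": 0,"tz": 0,"wz": 0,"wx": 0,"wy": 0,"claw": 0},
    {"tx": 0.007,"ty": 0,"tz": 0,"wz": 0,"wx": 0,"wy": 0,"claw": 0},
    {"tx": 0.007,"ty": 0,"tz": 0,"wz": 0,"wx": 0,"wy": 0,"claw": 0},
    {"tx": 0.007,"ty": 0,"tz": 0,"wz": 0,"wx": 0,"wy": 0,"claw": 0}
  ]
}}

```text
time: 12.4
eef_pos: [0.5728, 0.14, 0.3881]
tool_rot: [0.486, 0.514, -0.486, 0.514]
force: [-3.5, -0.6, -5.6]
grip_width: 0.058
```

```bash
python3 - <<'E'
from mv import *
goal([.574,.1394,.388],3.0)
E
```

```text
pos [0.5728 0.14   0.3881] t 12.4
f 0 turn/180 [ 0.     -0.0001 -0.001 ] q7 -0.4754401332676274
f 180 turn/180 [0.0001 0.     0.999 ] q7 -0.4754401332676274
shift/150 [ 0.0083 -0.0042 -0.0009] F [-3.5492 -0.5853 -5.5972] M [ 0.0242  0.6282 -0.0272] grip 0.05817099239291309
```

Sleeve contact is clear: −3.5 N in x, with the moment consistent with the peg's height. Free contact was at TCP x ≈ 0.571; I'll press on gently.

Emit:
{"op": "move_arm", "data": {
  "motion": [
    {"tx": 0.003,"ty": 0,"tz": 0,"wz": 0,"wx": 0,"wy": 0,"claw": 0},
    {"tx": 0.007,"ty": 0,"tz": 0,"wz": 0,"wx": 0,"wy": 0,"claw": 0},
    {"tx": 0.01,"ty": 0,"tz": 0,"wz": 0,"wx": 0,"wy": 0,"claw": 0},
    {"tx": 0.01,"ty": 0,"tz": 0,"wz": 0,"wx": 0,"wy": 0,"claw": 0},
    {"tx": 0.01,"ty": 0,"tz": 0,"wz": 0,"wx": 0,"wy": 0,"claw": 0}
  ]
}}

```text
time: 12.9
eef_pos: [0.5743, 0.14, 0.3882]
tool_rot: [0.486, 0.514, -0.486, 0.514]
force: [-3.9, -0.9, -4.9]
grip_width: 0.065
```

Emit:
{"op": "move_arm", "data": {
  "motion": [
    {"tx": 0.003,"ty": 0,"tz": 0,"wz": 0,"wx": 0,"wy": 0,"claw": 0},
    {"tx": 0.006,"ty": 0,"tz": 0,"wz": 0,"wx": 0,"wy": 0,"claw": 0},
    {"tx": 0.006,"ty": 0,"tz": 0,"wz": 0,"wx": 0,"wy": 0,"claw": 0},
    {"tx": 0.006,"ty": 0,"tz": 0,"wz": 0,"wx": 0,"wy": 0,"claw": 0},
    {"tx": 0.006,"ty": 0,"tz": 0,"wz": 0,"wx": 0,"wy": 0,"claw": 0}
  ]
}}

```text
time: 13.4
eef_pos: [0.5752, 0.14, 0.3881]
tool_rot: [0.486, 0.514, -0.486, 0.514]
force: [-4.4, 1.3, -4.5]
grip_width: 0.058
```

```bash
python3 - <<'E'
from mv import *
goal([.575,.1394,.388],3.0)
E
```

```text
pos [0.5752 0.14   0.3881] t 13.4
f 0 turn/180 [-0.     -0.0001 -0.0009] q7 -0.47495791970675855
f 180 turn/180 [ 0.0001 -0.      0.9991] q7 -0.47495791970675855
shift/150 [-0.0014 -0.0042 -0.0009] F [-4.3724  1.2758 -4.5297] M [0.0703 1.1395 0.032 ] grip 0.058005617181558604
```

Emit:
{"op": "move_arm", "data": {
  "motion": [
    {"tx": 0.003,"ty": 0,"tz": 0,"wz": 0,"wx": 0,"wy": 0,"claw": 0},
    {"tx": 0.005,"ty": 0,"tz": 0,"wz": 0,"wx": 0,"wy": 0,"claw": 0},
    {"tx": 0.005,"ty": 0,"tz": -0.004,"wz": 0,"wx": 0,"wy": 0,"claw": 0},
    {"tx": 0.005,"ty": 0,"tz": -0.007,"wz": 0,"wx": 0,"wy": 0,"claw": 0},
    {"tx": 0.005,"ty": 0,"tz": -0.007,"wz": 0,"wx": 0,"wy": 0,"claw": 0}
  ]
}}

```text
time: 13.9
eef_pos: [0.576, 0.1401, 0.3872]
tool_rot: [0.486, 0.514, -0.486, 0.514]
force: [-6.0, -0.1, -3.1]
grip_width: 0.062
```

Emit:
{"op": "move_arm", "data": {
  "motion": [
    {"tx": 0,"ty": 0,"tz": -0.003,"wz": 0,"wx": 0,"wy": 0,"claw": 0},
    {"tx": 0,"ty": 0,"tz": -0.007,"wz": 0,"wx": 0,"wy": 0,"claw": 0},
    {"tx": 0,"ty": 0,"tz": -0.007,"wz": 0,"wx": 0,"wy": 0,"claw": 0},
    {"tx": 0,"ty": 0,"tz": -0.007,"wz": 0,"wx": 0,"wy": 0,"claw": 0},
    {"tx": 0,"ty": 0,"tz": -0.007,"wz": 0,"wx": 0,"wy": 0,"claw": 0}
  ]
}}

```text
time: 14.4
eef_pos: [0.576, 0.14, 0.3862]
tool_rot: [0.486, 0.514, -0.486, 0.514]
force: [-5.7, 0.3, -2.7]
grip_width: 0.06
```

```bash
python3 - <<'E'
from mv import *
goal([.575,.1394,.388],3.0)
E
```

```text
pos [0.576  0.14   0.3862] t 14.4
f 0 turn/180 [ 0.      0.     -0.0009] q7 -0.4760758498329033
f 180 turn/180 [-0.      0.      0.9991] q7 -0.4760758498329033
shift/150 [-0.0065 -0.0042  0.0119] F [-5.6547  0.2605 -2.7426] M [ 0.0149  1.2862 -0.0017] grip 0.06012595097167546
```

Emit:
{"op": "move_arm", "data": {
  "motion": [
    {"tx": 0,"ty": 0,"tz": -0.003,"wz": 0,"wx": 0,"wy": 0,"claw": 0},
    {"tx": 0,"ty": 0,"tz": -0.007,"wz": 0,"wx": 0,"wy": 0,"claw": 0},
    {"tx": 0,"ty": 0,"tz": -0.007,"wz": 0,"wx": 0,"wy": 0,"claw": 0},
    {"tx": 0,"ty": 0,"tz": -0.007,"wz": 0,"wx": 0,"wy": 0,"claw": 0},
    {"tx": 0,"ty": 0,"tz": -0.007,"wz": 0,"wx": 0,"wy": 0,"claw": 0}
  ]
}}

```text
time: 14.9
eef_pos: [0.576, 0.14, 0.3852]
tool_rot: [0.486, 0.514, -0.486, 0.514]
force: [-5.9, 0.6, -2.9]
grip_width: 0.055
```

```bash
python3 - <<'E'
from mv import *
goal([.575,.1394,.388],3.0)
E
```

```text
pos [0.576  0.14   0.3852] t 14.9
f 0 turn/180 [ 0.      0.     -0.0009] q7 -0.47667977339384454
f 180 turn/180 [-0.      0.      0.9991] q7 -0.47667977339384454
shift/150 [-0.0065 -0.004   0.0189] F [-5.9181  0.5927 -2.8844] M [-0.0428  1.2858  0.075 ] grip 0.05543324902663734
```

Vertical force stays constant over 3 mm of lowering, so it's sleeve friction and the web is past the nose. Lowering on.

Emit:
{"op": "move_arm", "data": {
  "motion": [
    {"tx": 0,"ty": 0,"tz": -0.003,"wz": 0,"wx": 0,"wy": 0,"claw": 0},
    {"tx": 0,"ty": 0,"tz": -0.007,"wz": 0,"wx": 0,"wy": 0,"claw": 0},
    {"tx": 0,"ty": 0,"tz": -0.007,"wz": 0,"wx": 0,"wy": 0,"claw": 0},
    {"tx": 0,"ty": 0,"tz": -0.007,"wz": 0,"wx": 0,"wy": 0,"claw": 0},
    {"tx": 0,"ty": 0,"tz": -0.007,"wz": 0,"wx": 0,"wy": 0,"claw": 0}
  ]
}}

```text
time: 15.4
eef_pos: [0.576, 0.14, 0.3841]
tool_rot: [0.486, 0.514, -0.486, 0.514]
force: [-6.2, 0.5, -2.9]
grip_width: 0.064
```

Emit:
{"op": "move_arm", "data": {
  "motion": [
    {"tx": 0,"ty": 0,"tz": -0.003,"wz": 0,"wx": 0,"wy": 0,"claw": 0},
    {"tx": 0,"ty": 0,"tz": -0.007,"wz": 0,"wx": 0,"wy": 0,"claw": 0},
    {"tx": 0,"ty": 0,"tz": -0.007,"wz": 0,"wx": 0,"wy": 0,"claw": 0},
    {"tx": 0,"ty": 0,"tz": -0.007,"wz": 0,"wx": 0,"wy": 0,"claw": 0},
    {"tx": 0,"ty": 0,"tz": -0.007,"wz": 0,"wx": 0,"wy": 0,"claw": 0}
  ]
}}

```text
time: 15.9
eef_pos: [0.576, 0.14, 0.3831]
tool_rot: [0.486, 0.514, -0.486, 0.514]
force: [-5.1, -0.3, -2.0]
grip_width: 0.063
```

```bash
python3 - <<'E'
from mv import *
goal([.575,.1394,.388],3.0)
E
```

```text
pos [0.576  0.14   0.3831] t 15.9
f 0 turn/180 [ 0.      0.     -0.0009] q7 -0.4779074334879202
f 180 turn/180 [-0.      0.      0.9991] q7 -0.4779074334879202
shift/150 [-0.0066 -0.004   0.0328] F [-5.0805 -0.268  -2.0453] M [-0.0153  1.3223 -0.012 ] grip 0.06270330604043815
```

Emit:
{"op": "move_arm", "data": {
  "motion": [
    {"tx": 0,"ty": 0,"tz": -0.004,"wz": 0,"wx": 0,"wy": 0,"claw": 0},
    {"tx": 0,"ty": 0,"tz": -0.004,"wz": 0,"wx": 0,"wy": 0,"claw": 0},
    {"tx": 0,"ty": 0,"tz": -0.004,"wz": 0,"wx": 0,"wy": 0,"claw": 0},
    {"tx": 0,"ty": 0,"tz": -0.004,"wz": 0,"wx": 0,"wy": 0,"claw": 0},
    {"tx": 0,"ty": 0,"tz": -0.004,"wz": 0,"wx": 0,"wy": 0,"claw": 0}
  ]
}}

```text
time: 16.4
eef_pos: [0.576, 0.14, 0.3827]
tool_rot: [0.486, 0.514, -0.486, 0.514]
force: [-5.8, -0.6, 0.1]
grip_width: 0.059
```

Emit:
{"op": "move_arm", "data": {
  "motion": [
    {"tx": 0,"ty": 0,"tz": -0.004,"wz": 0,"wx": 0,"wy": 0,"claw": 0},
    {"tx": 0,"ty": 0,"tz": -0.004,"wz": 0,"wx": 0,"wy": 0,"claw": 0},
    {"tx": 0,"ty": 0,"tz": -0.004,"wz": 0,"wx": 0,"wy": 0,"claw": 0},
    {"tx": 0,"ty": 0,"tz": -0.004,"wz": 0,"wx": 0,"wy": 0,"claw": 0},
    {"tx": 0,"ty": 0,"tz": -0.004,"wz": 0,"wx": 0,"wy": 0,"claw": 0}
  ]
}}

```text
time: 16.9
eef_pos: [0.576, 0.1401, 0.3822]
tool_rot: [0.486, 0.514, -0.486, 0.514]
force: [-7.5, 0.3, 1.5]
grip_width: 0.065
```

The neck now carries the web (z force turned from −2.0 to +1.5 N). I'll ease back so the sleeve presses the web onto the shoulder, and take off the excess downforce.

Emit:
{"op": "move_arm", "data": {
  "motion": [
    {"tx": -0.003,"ty": 0,"tz": 0.002,"wz": 0,"wx": 0,"wy": 0,"claw": 0},
    {"tx": -0.006,"ty": 0,"tz": 0.002,"wz": 0,"wx": 0,"wy": 0,"claw": 0},
    {"tx": -0.008,"ty": 0,"tz": 0.002,"wz": 0,"wx": 0,"wy": 0,"claw": 0},
    {"tx": -0.008,"ty": 0,"tz": 0.002,"wz": 0,"wx": 0,"wy": 0,"claw": 0},
    {"tx": -0.008,"ty": 0,"tz": 0.002,"wz": 0,"wx": 0,"wy": 0,"claw": 0}
  ]
}}

```text
time: 17.4
eef_pos: [0.5749, 0.14, 0.3822]
tool_rot: [0.486, 0.514, -0.486, 0.514]
force: [-1.5, 0.4, -0.2]
grip_width: 0.064
```

```bash
python3 - <<'E'
from mv import *
goal([.575,.1394,.388],3.0)
from h import crop
import pickle
S=snapshot("scene");pickle.dump(S,open("d5.pkl","wb"))
crop(S,270,150,130,100,6,"pics/s1.png")
E
```

```text
pos [0.5749 0.14   0.3822] t 17.4
f 0 turn/180 [-0.      0.0002 -0.0009] q7 -0.4787423946541282
f 180 turn/180 [-0.0003 -0.0001  0.9991] q7 -0.4787423946541282
shift/150 [ 0.0004 -0.0041  0.0386] F [-1.5203  0.3658 -0.2332] M [-0.1568  0.5865  0.0057] grip 0.06445621446259844
```

View pics/s1.png

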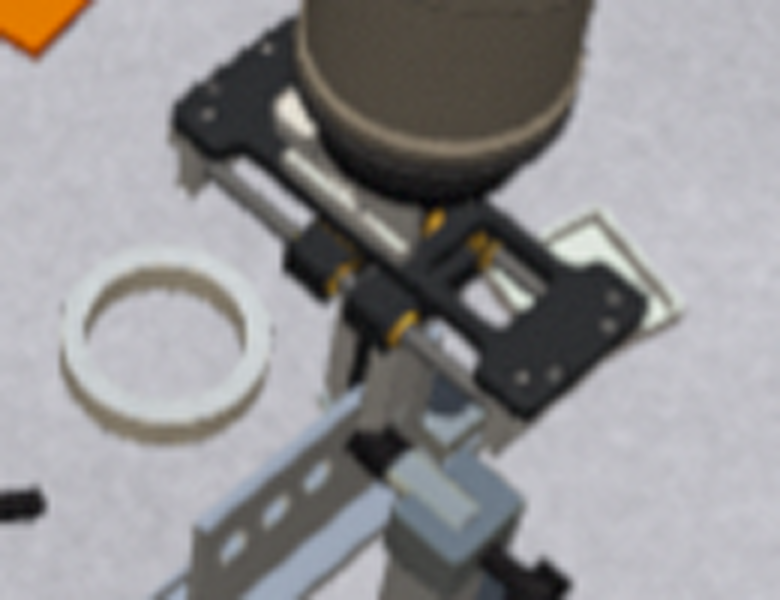

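The hole is on the neck, and the x force fell to −1.5 N when the shoulder took over the sleeve force. In the crop the web is between nose and sleeve (~(375,450)). I'll open partly and rise.

Emit:
{"op": "move_arm", "data": {
  "motion": [
    {"tx": 0,"ty": 0,"tz": 0,"wz": 0,"wx": 0,"wy": 0,"claw": 0.1},
    {"tx": 0,"ty": 0,"tz": 0,"wz": 0,"wx": 0,"wy": 0,"claw": 0.2},
    {"tx": 0,"ty": 0,"tz": 0,"wz": 0,"wx": 0,"wy": 0,"claw": 0.3},
    {"tx": 0,"ty": 0,"tz": 0,"wz": 0,"wx": 0,"wy": 0,"claw": 0.3},
    {"tx": 0,"ty": 0,"tz": 0,"wz": 0,"wx": 0,"wy": 0,"claw": 0.3}
  ]
}}

```text
time: 17.95
eef_pos: [0.5748, 0.14, 0.382]
tool_rot: [0.486, 0.514, -0.486, 0.514]
force: [-0.5, -0.9, -0.7]
grip_width: 0.295
```

```bash
python3 - <<'E'
from mv import *
goal([.575,.1394,.388],3.0)
from h import crop
S=snapshot("scene")
crop(S,270,150,130,100,6,"pics/s2.png")
E
```

```text
pos [0.5748 0.14   0.382 ] t 17.95
f 0 turn/180 [-0.     0.    -0.001] q7 -0.4787394540182758
f 180 turn/180 [-0.0001 -0.      0.999 ] q7 -0.4787394540182758
shift/150 [ 0.0011 -0.0043  0.0397] F [-0.5482 -0.9315 -0.6797] M [ 0.0219 -0.0355 -0.006 ] grip 0.295398059482401
```

View pics/s2.png

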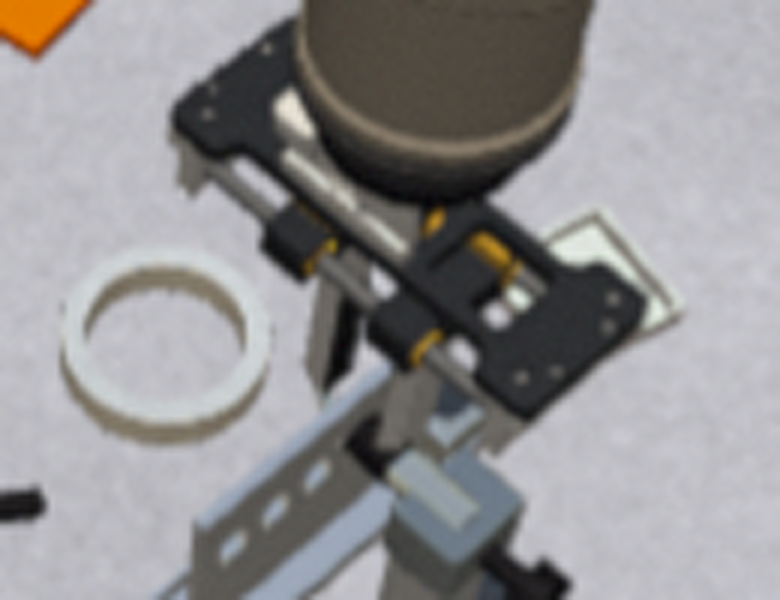

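The fingers are off the web and the carrier hangs unmoved. I'll rise straight up and then back off towards the robot.

Emit:
{"op": "move_arm", "data": {
  "motion": [
    {"tx": 0,"ty": 0,"tz": 0.05,"wz": 0,"wx": 0,"wy": 0,"claw": 0.3},
    {"tx": 0,"ty": 0,"tz": 0.15,"wz": 0,"wx": 0,"wy": 0,"claw": 0.3},
    {"tx": 0,"ty": 0,"tz": 0.3,"wz": 0,"wx": 0,"wy": 0,"claw": 0.3},
    {"tx": 0,"ty": 0,"tz": 0.5,"wz": 0,"wx": 0,"wy": 0,"claw": 0.3},
    {"tx": 0,"ty": 0,"tz": 0.7,"wz": 0,"wx": 0,"wy": 0,"claw": 0.3}
  ]
}}

```text
time: 18.5
eef_pos: [0.5745, 0.1401, 0.4894]
tool_rot: [0.486, 0.514, -0.486, 0.514]
force: [0.1, -0.3, 0.9]
grip_width: 0.299
```

Emit:
{"op": "move_arm", "data": {
  "motion": [
    {"tx": -0.1,"ty": -0.15,"tz": 0,"wz": 0,"wx": 0,"wy": 0,"claw": 0.3},
    {"tx": -0.2,"ty": -0.35,"tz": 0,"wz": 0,"wx": 0,"wy": 0,"claw": 0.3},
    {"tx": -0.3,"ty": -0.55,"tz": 0,"wz": 0,"wx": 0,"wy": 0,"claw": 0.3},
    {"tx": -0.4,"ty": -0.75,"tz": 0,"wz": 0,"wx": 0,"wy": 0,"claw": 0.3},
    {"tx": -0.4,"ty": -0.95,"tz": 0,"wz": 0,"wx": 0,"wy": 0,"claw": 0.3}
  ]
}}

```text
time: 19.0
eef_pos: [0.5132, -0.0032, 0.4888]
tool_rot: [0.486, 0.513, -0.486, 0.514]
force: [0.5, 0.2, 0.5]
grip_width: 0.298
```

Emit:
{"op": "move_arm", "data": {
  "motion": [
    {"tx": 0,"ty": -0.2,"tz": 0,"wz": 0,"wx": 0,"wy": 0,"claw": 0.3},
    {"tx": 0,"ty": -0.4,"tz": 0,"wz": 0,"wx": 0,"wy": 0,"claw": 0.3},
    {"tx": 0,"ty": -0.6,"tz": 0,"wz": 0,"wx": 0,"wy": 0,"claw": 0.3},
    {"tx": 0,"ty": -0.8,"tz": 0,"wz": 0,"wx": 0,"wy": 0,"claw": 0.3},
    {"tx": 0,"ty": -0.9,"tz": 0,"wz": 0,"wx": 0,"wy": 0,"claw": 0.3}
  ]
}}

```text
time: 19.5
eef_pos: [0.5145, -0.1398, 0.4883]
tool_rot: [0.487, 0.513, -0.486, 0.514]
force: [-0.3, 0.8, 0.3]
grip_width: 0.299
```

```bash
python3 - <<'E'
from mv import *
goal([.575,.1394,.388],3.0)
from h import *
S=snapshot("scene");T=snapshot("top");pickle.dump((S,T),open("d6.pkl","wb"))
crop(S,250,160,130,100,6,"pics/e1.png")
crop(T,170,90,160,110,5,"pics/e2.png")
E
```

```text
pos [ 0.5145 -0.1398  0.4883] t 19.5
f 0 turn/180 [ 0.0002  0.0004 -0.0002] q7 0.14150694471729247
f 180 turn/180 [-0.0006  0.0003  0.9998] q7 0.14150694471729247
shift/150 [ 0.4035  1.8612 -0.6683] F [-0.3066  0.7605  0.3005] M [-0.0262 -0.1008 -0.0181] grip 0.29857809904202764
```

View pics/e1.png

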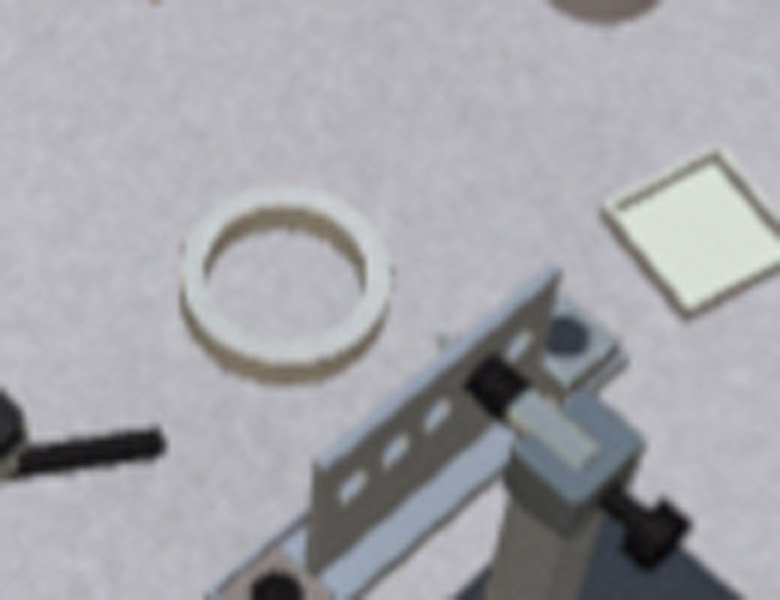

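View pics/e2.png

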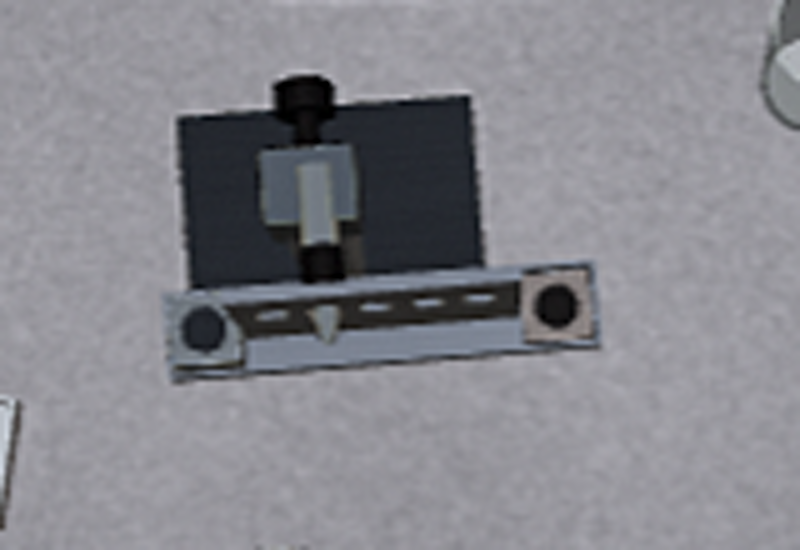

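The carrier hangs by the hole next to the steel end. The nose shows in front of the web (top crop ~325,322), the sleeve lies behind it, and both moulds are in their pockets. One check of level and height from two views, then I'll hand in.

```bash
python3 - <<'E'
from h import *
np.set_printoptions(precision=4,suppress=True)
S,T=pickle.load(open("d6.pkl","rb"))
s=lambda x,y:[250+(x+.5)/6-.5,160+(y+.5)/6-.5]
t=lambda x,y:[170+(x+.5)/5-.5,90+(y+.5)/5-.5]
a,ra=tri([S,T],[s(568,336),t(204,328)]);b,rb=tri([S,T],[s(278,590),t(557,305)])
print(a,ra,b,rb);ua=a[2]-.0225;ub=b[2]-.0105;print("floor heights",ua,ub,"tilt",(ua-ub)/np.linalg.norm(a-b))
E
```

```text
[0.5714 0.2005 0.1237] [np.float64(0.0005371852646668709), np.float64(0.0005371852646669208)] [0.5807 0.0303 0.1162] [np.float64(0.0002639760556810753), np.float64(0.00026397605568105246)]
floor heights 0.10120255556506358 0.10565694500058252 tilt -0.02610570500911234
```

```bash
python3 - <<'E'
from rig import *
print(sign_off())
E
```

```text
the job is handed in; nothing more can be done
None
```

The carrier hangs on the dark stand's peg by the hole 24 mm towards the steel mould, with both moulds in their pockets. I've handed the job in at about 20 s; it reports no verdict.

- **How it went:** I gripped the web above that hole and carried it to the peg, correcting the sideways position by camera. I pushed the hole over the nose until the sleeve was back about 4–5 mm. The last reading before easing off was 7.5 N along the peg; the others were 6 N or less. I then lowered 5–6 mm until the neck carried the weight, eased back onto the shoulder, let go and backed the arm away.
- **Last checks:** From two camera views the underside was about 103 mm above the bench (allowed 96–114 mm) and the tilt about 0.026 rad (limit 0.10). The nose was in front of the web, the sleeve behind it, and nothing touched the gripper.
- **Not measured:** I estimated the sleeve's travel from the arm's position and the force rather than seeing it. The 7.5 N reading is close to the 8 N of the hard stop, but I was lowering onto the neck then with no further push, so I take it as noise or a slight tilt.
- **Disagreement:** Early camera estimates of the hole's height differed by up to 10 mm from the value worked out from the grip. Most of that came from seeing the front rim of the hole instead of its middle, and contact with the neck later agreed with the grip value.

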